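Shut one air valve on the glaze bench's crowded console

ROBOT

A 6-joint arm with a two-finger parallel gripper is mounted at the origin on the work surface. World frame = base frame: x ahead of the robot, y to its left, z up, the work surface at z = 0. Lengths are in m, angles in rad, forces in N, time in s.
With the tool pointing down it reaches from about 0.325 to 0.775 m from the base axis. Payload 9.3 kg.
Tool frame: the origin (TCP) lies at the very end of the fingers, on their centre line; the grasp point (between the pads) lies r.grasp_offset behind it (r.grasp_offset is the distance from the TCP to the grasp point, in m); z points along the fingers, y is the line along which they close (so a half turn about z gives the same grasp; the last joint's range is limited). The gripper opens to 85 mm and grips with 20 to 120 N. Pads are 22 mm wide; open, the fingers measure 114 mm over their backs; the gripper's body (76 mm by 85 mm) begins 54 mm behind the grasp point. The pads swing forward as they close: fully open they stand 13 mm farther back than shut.
Start: joints at [-1.272, 0.259, 0.021, 1.334, 0, 1.418], TCP at [0.24, -0.495, 0.2] pointing down, gripper open.
Joint ranges: [-3.04, 3.04], [-0.91, 1.82], [-1.04, 1.36], [-1.92, 1.95], [-1.52, 1.45], [-3.14, 3.14]. Speed limits (rad/s): [2.22, 2.22, 2.79, 3.14, 3.14, 3.14].

INTERFACE

Orientations are given as a unit quaternion [x, y, z, w].
In Python, from cell import r gives the robot as it stands.
- The arm moves only by the tool send_rows, never from a script. Its argument "deltas" is a list of rows, each an object of numbers: "dx", "dy", "dz": the shift along the tool's x, y, z in m; "yaw": the turn about the tool's z in rad. In form: [{"dx": .., "dy": .., "dz": .., "yaw": ..}, ...]. A call has 1 to 10 rows; each row is the pose to reach, as a shift and turn from the pose commanded when the call began, along the tool's axes at that moment; what a row does not reach only later rows make up. A row lasts 1/12 s, in which the tool goes at most 41.7 mm and 7.16 degrees, less where a joint would pass 70% of its speed; a pose out of reach is approached as far as the arm can. A call with a gripper value outside its range is refused whole. "claw" is the opening, from 0 (shut) to 1 (fully open), set as the call begins (left out, the last holds). The fingers move at their own pace and stop on an object; "squeeze" is the grip in N (left out, the last holds). Time passes only in rows, so rows that repeat a pose let the fingers close. It gives the time, the measured TCP pose, the force, the opening and the grip force at its end, in the units of the state.
- r.read_state(): the state, without advancing time (a new reading comes with each control period).
- r.read_camera(name): name is "scene" or "top" or "wrist"; returns the picture (400x640x3 uint8, blue, green, red); there is no depth.
- r.camera_info(name): a dict with "K" (3x3 intrinsics, pixels), "world_from_camera" (4x4, takes a point from camera to world coordinates); the wrist camera has in their place "mount" (4x4, takes a point from camera to tool coordinates, whose origin is the TCP and whose axes are the flange's). Camera axes: x right, y down, z forward; pixel columns grow to the right and rows downward; lengths in m; the calibration is good to about 2 mm. The wrist camera is an equidistant fisheye: a pixel r from the principal point sees the ray r / f radians off the axis. A picture is of the moment at which its call begins: read the wrist's pose just before it. camera_info takes no time and is no camera call.
- r.job_done(): hands the job in; it is judged then, once.
The state is a dict: "time_s": time; "q": joint angles; "joint_velocities": joint speeds; "tau": joint torques, N m; "position": TCP position; "orientation": TCP orientation; "force": force on the tool from outside, world axes, zero at the start; "wrist_torque": the same for the moment, N m; "width": opening from 0.0 (shut) to 1.0 (fully open); "finger_force": force on a finger pad.
Only numpy, scipy, OpenCV 4.12 (cv2) and the standard library are available. Lean on these libraries where they do the work, as an engineer would, in place of code of your own. Each camera call takes 0.05 s, during which the arm holds its last target. There are 200 camera calls.

TASK

Shut off the red air valve on the sloping console: turn its bar handle clockwise (a little under half a turn), taking a fresh grip as needed, until you feel it press snugly onto its seat, without forcing it past that, and then let go of it. Do not bump or turn the other valves or the gauges beside it, and leave the jar, cutters and brush on the table where they are.

Things in the scene. Friction and masses are not known exactly. Their poses are not given: they have to be found in the camera images.
- deck: Sloping aluminium deck of the grey valve console, 180 x 480 x 20 mm thick, tilted 0.35 rad towards the robot. Origin: centre of its underside. z: outward normal, parallel to every valve's axis; y: along the row; x: up the slope, away from the robot. The valves stand at x = 0, y = -120, -40, 40, 120 mm in any colour order; a 16 mm copper pipe runs along y at x = 68, z = 28 mm.
- red_valve (a joint): Red valve's angle, rad: 0 = open, 3.0 = handle at its seat; grows clockwise seen from above the deck (about minus point red_grip's z). Starts between 0 and 0.6, turns against an even friction of 0.08 N m and stays where it is left.
- red_seat (a joint): How far the handle squeezes the springy seat, rad, felt as a torque: 0 until the handle reaches 3.0 rad; then handle and seat turn on together, resisting with 0.12 N m plus 2 N m per rad. Snug: 0.03 to 0.25 (about 0.2 to 0.6 N m); past 0.35 (0.8 N m) the seat is crushed. Springs back to 0 when the handle is let go; red_valve stays at 3.0.
- red_grip (a point): Middle of the red valve's bar handle, on its turning axis. Bar 64 mm long (this frame's x), 16 mm thick (y), 40 mm tall (z, the turning axis, out of the deck). The point lies 14 mm below the bar's top, 26 mm above the hub (a disc of 21 mm radius, 8 mm thick, under the bar) and 62 mm above the deck's upper face. A white mark on top shows the +x end.
- blue_valve: Handle of the blue valve, a neighbour to be left alone; same shape as the red one (bar 64 mm along x, 16 mm along y), turned any way, and it turns very easily (0.03 N m). Origin: on its axis at the hub's underside, 28 mm above the deck's upper face and 48 mm below the bar's top; z out of the deck.
- blue_end (a point): Point near the +x (white-marked) end of the blue bar handle, 30 mm from its axis, 14 mm below its top.
- green_valve: Handle of the green valve, a neighbour to be left alone; same shape as the red one (bar 64 mm along x, 16 mm along y), turned any way, and it turns very easily (0.03 N m). Origin: on its axis at the hub's underside, 28 mm above the deck's upper face and 48 mm below the bar's top; z out of the deck.
- green_end (a point): Point near the +x (white-marked) end of the green bar handle, 30 mm from its axis, 14 mm below its top.
- yellow_valve: Handle of the yellow valve, a neighbour to be left alone; same shape as the red one (bar 64 mm along x, 16 mm along y), turned any way, and it turns very easily (0.03 N m). Origin: on its axis at the hub's underside, 28 mm above the deck's upper face and 48 mm below the bar's top; z out of the deck.
- yellow_end (a point): Point near the +x (white-marked) end of the yellow bar handle, 30 mm from its axis, 14 mm below its top.
- gauge_left: Round pressure gauge at the +y end of the row, 195 mm from the deck's middle: 52 mm diameter, its face 51 mm above the deck's upper face. Fixed. Origin: centre of its foot on the deck, z along the deck's normal.
- gauge_right: Round pressure gauge at the -y end of the row, 195 mm from the deck's middle: 52 mm diameter, its face 51 mm above the deck's upper face. Fixed. Origin: centre of its foot on the deck, z along the deck's normal.
- jar_mid (a point): Centre of a loose open glass jar, 72 mm diameter, 92 mm tall, standing on the table beside the console (origin half-way up).
- heart_cutter_mid (a point): Centre of a loose heart-shaped steel clay cutter, about 60 by 66 mm, 24 mm high, on the table beside the console (origin half-way up).
- star_cutter_mid (a point): Centre of a loose star-shaped steel clay cutter, 76 mm across, 24 mm high, on the table beside the console (origin half-way up).
- brush_grip (a point): Handle of a loose glaze brush, 190 mm long, lying on the table beside the console.

How it is judged:
By the outcome, as a careful person would: the job done as asked, in the order asked, and still so for the second after the job is handed in, with the robot touching nothing.
It also fails if it takes over 72 s, if anything falls off the work surface, if the arm or the gripper's body presses on something with over 40 N, if the wrist force passes 120 N, or if a joint passes its speed limit or range.

## Working session

There is one attempt and no reset: what is moved stays moved. The work goes in short steps, Python scripts to look and compute and a tool call to move; the robot and the scene stay as the last step left them, time stands still between calls to the robot, and variables do not carry over. Pictures are saved under pics/ and viewed, at most 10 in all, crops included, and the job is handed in when it is done.

Besides the shell and the picture viewer there is one more tool, called by a JSON object that holds its "name" and its "arguments". send_rows: Moves the arm, as the interface text tells. Its arguments: {"type":"object","properties":{"deltas":{"type":"array","items":{"type":"object","properties":{"dx":{"type":"number"},"dy":{"type":"number"},"dz":{"type":"number"},"yaw":{"type":"number"}}}},"claw":{"type":"number"},"squeeze":{"type":"number"}},"required":["deltas"]}

```bash
mkdir -p pics; ls; python3 - <<'E'
from cell import r
import cv2,numpy as np
for n in("scene","top"):
    cv2.imwrite(f"pics/{n}0.png",r.read_camera(n)); i=r.camera_info(n); print(n,np.round(i["K"],1).tolist(),np.round(i["world_from_camera"],4).tolist())
i=r.camera_info("wrist");print({k:(np.round(v,4).tolist() if not isinstance(v,str) else v) for k,v in i.items()}); print(r.grasp_offset,r.read_state())
E
```

```text
pics
scene [[505.0, 0.0, 315.7], [0.0, 505.0, 204.0], [0.0, 0.0, 1.0]] [[-0.6628, 0.6181, -0.4226, 1.1056], [0.7488, 0.5461, -0.3757, 0.5383], [-0.0015, -0.5654, -0.8248, 1.2192], [0.0, 0.0, 0.0, 1.0]]
top [[513.5, 0.0, 314.6], [0.0, 513.5, 205.2], [0.0, 0.0, 1.0]] [[0.0046, -0.9892, 0.1467, 0.3493], [-0.9999, -0.0031, 0.01, 0.0151], [-0.0095, -0.1468, -0.9891, 1.5464], [0.0, 0.0, 0.0, 1.0]]
{'K': [[309.7069, 0.0, 319.4837], [0.0, 309.7069, 200.5985], [0.0, 0.0, 1.0]], 'mount': [[0.0005, -0.9494, -0.3141, 0.0814], [1.0, 0.0001, 0.0013, -0.0004], [-0.0012, -0.3141, 0.9494, -0.1733], [0.0, 0.0, 0.0, 1.0]]}
0.0187 {'time_s': 0.1, 'q': array([-1.27159659e+00,  2.59116009e-01,  2.08259455e-02,  1.33368157e+00,
        2.83177900e-05,  1.41822164e+00]), 'joint_velocities': array([-0.00066719, -0.00217681,  0.00303543, -0.00011738, -0.00075691,
       -0.0018181 ]), 'tau': array([ 5.11855716e-03, -5.56690907e+01,  3.45072412e+01,  1.15190461e-02,
       -1.21713733e-04,  3.26862825e-06]), 'position': array([ 0.24004075, -0.49453569,  0.19953283]), 'orientation': array([ 9.74595615e-01,  2.23971074e-01, -2.89230136e-05, -5.87113352e-04]), 'force': array([-0.97789744,  1.01528848, -0.65953154]), 'wrist_torque': array([-0.032864  ,  0.03279539, -0.01271713]), 'finger_force': 0.0, 'width': 1.0039939808960938}
```

View pics/top0.png

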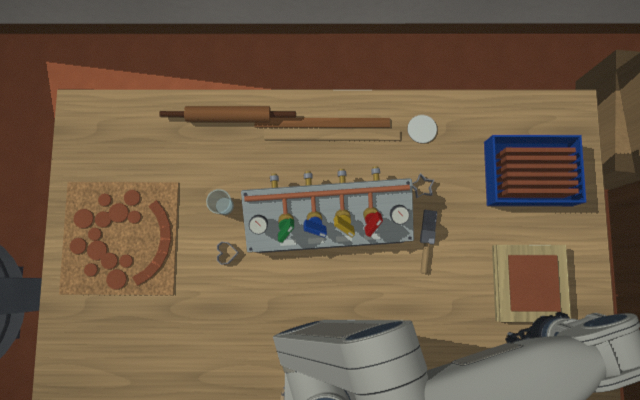

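View pics/scene0.png

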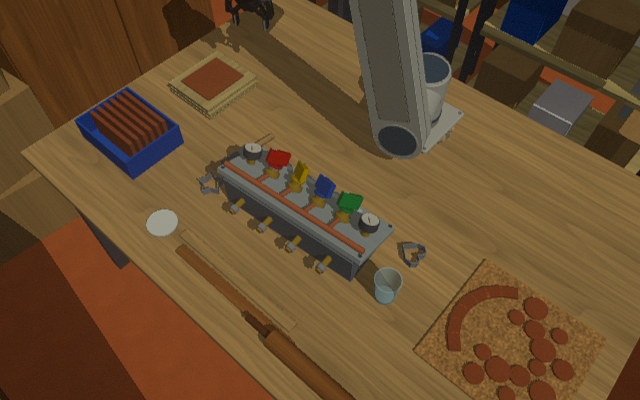

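The top view shows the console at px (243–413, 180–250). The red valve is at the right end (373, 222), between yellow (344, 222) and the right gauge (400, 215). I'll enlarge both.

```bash
python3 - <<'E'
import cv2,numpy as np
t=cv2.imread("pics/top0.png")[170:258,235:425]; s=cv2.imread("pics/scene0.png")[138:198,230:390]
t=cv2.resize(t,(760,352),interpolation=cv2.INTER_CUBIC); s=cv2.resize(s,(640,240),interpolation=cv2.INTER_CUBIC)
o=np.zeros((592,760,3),np.uint8); o[:352]=t;o[352:,:640]=s
cv2.imwrite("pics/crop1.png",o)
E
```

```text
(no output)
```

View pics/crop1.png

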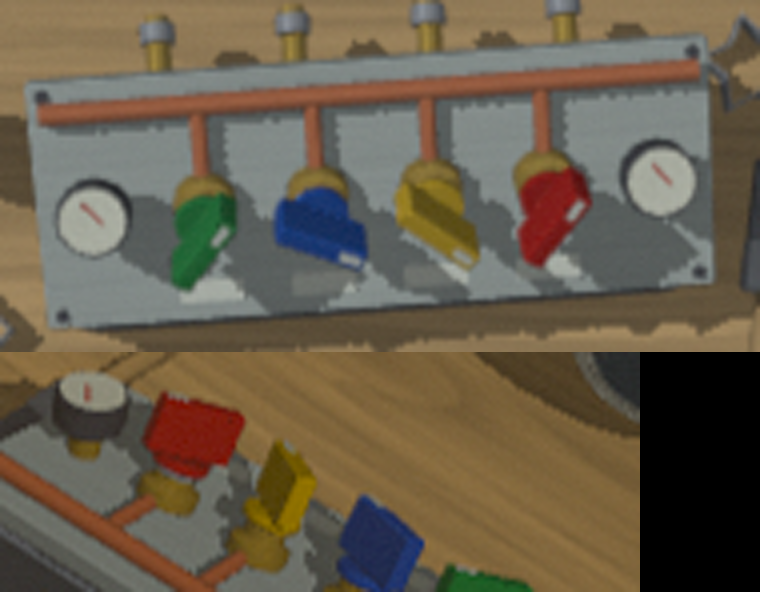

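The crop shows the red bar lying from its dark end at crop (535, 255) to the white mark at (577, 210), i.e. full-image (368.7, 233.7) to (379.3, 222.5). The deck corners are at crop (27,85), (706,37), (714,282), (48,327) and the gauge faces at (93,218), (661,180).

```bash
cat > h.py <<'E'
import numpy as np
from scipy.optimize import least_squares
from scipy.spatial.transform import Rotation as R
from cell import r
def proj(n,P):
    i=r.camera_info(n);K=np.array(i["K"]);T=np.linalg.inv(np.array(i["world_from_camera"]))
    c=np.atleast_2d(P)@T[:3,:3].T+T[:3,3];u=c@K.T
    return u[:,:2]/u[:,2:]
def deckR(yaw): return (R.from_euler('z',yaw)*R.from_euler('y',-0.35)).as_matrix()
E
python3 - <<'E'
from h import *
D=np.array([[.09,.24,.02],[.09,-.24,.02],[-.09,-.24,.02],[-.09,.24,.02],[0,.195,.071],[0,-.195,.071]])
t=np.array([[27,85],[706,37],[714,282],[48,327],[93,218],[661,180]])/4+[235,170]
sc=np.array([[370,219],[252.5,147.8]])
f=lambda p:np.r_[(proj("top",D@deckR(p[3]).T+p[:3])-t).ravel(),(proj("scene",D[4:]@deckR(p[3]).T+p[:3])-sc).ravel()]
s=least_squares(f,[.45,0,.1,0.05]);print(s.x,np.round(f(s.x).reshape(-1,2),1).tolist())
p=s.x;M=deckR(p[3])
np.save("deck.npy",p)
for nm,y in zip("gbyr",(.12,.04,-.04,-.12)):
    c=M@[0,y,.082]+p[:3];print(nm,c)
# red angle: white mark / dark end on top (z=.02+.076)
c=M@[0,-.12,.096]+p[:3];print("axis top px",proj("top",c),proj("scene",c),"grip",M@[0,-.12,.082]+p[:3])
for a in np.arange(0,360,15):
    v=np.deg2rad(a);e=lambda k:np.round(proj("top",c+M@[k*np.cos(v),k*np.sin(v),0])[0],1)
    print(a,e(.028),e(-.032))
E
```

```text
[ 0.54014353 -0.00947392  0.08119837  0.07342947] [[-0.6, -0.6], [0.4, -0.5], [0.3, 0.1], [0.2, 0.4], [0.1, 0.5], [0.0, 0.1], [-0.3, 0.3], [0.7, 0.1]]
g [0.50329806 0.1081399  0.15822693]
b [0.50916713 0.02835548 0.15822693]
y [ 0.51503621 -0.05142894  0.15822693]
r [ 0.52090529 -0.13121336  0.15822693]
axis top px [[374.15586824 219.05279285]] [[275.24276761 153.05056757]] grip [ 0.52090529 -0.13121336  0.15822693]
0 [373.7 208.9] [374.7 230.5]
15 [371.  209.4] [377.7 229.9]
30 [368.6 210.6] [380.5 228.6]
45 [366.5 212.4] [382.9 226.6]
60 [364.9 214.6] [384.7 224.1]
75 [364.  217.1] [385.7 221.2]
90 [363.8 219.8] [386.  218.2]
105 [364.3 222.4] [385.5 215.3]
120 [365.4 224.7] [384.2 212.6]
135 [367.2 226.7] [382.2 210.3]
150 [369.4 228.1] [379.6 208.6]
165 [371.9 229. ] [376.7 207.6]
180 [374.6 229.1] [373.6 207.5]
195 [377.3 228.6] [370.6 208.1]
210 [379.7 227.4] [367.7 209.4]
225 [381.8 225.7] [365.4 211.4]
240 [383.3 223.5] [363.6 214. ]
255 [384.3 221. ] [362.6 216.9]
270 [384.5 218.3] [362.3 219.9]
285 [384.1 215.7] [362.9 222.8]
300 [382.9 213.4] [364.2 225.5]
315 [381.2 211.4] [366.2 227.8]
330 [379.  209.9] [368.7 229.4]
345 [376.4 209.1] [371.6 230.4]
```

{"name": "send_rows", "arguments": {"deltas": [{"dz": -0.04},{"dz": -0.08},{"dx": 0.035,"dy": -0.018,"dz": -0.1},{"dx": 0.07,"dy": -0.036,"dz": -0.1},{"dx": 0.105,"dy": -0.055,"dz": -0.1},{"dx": 0.14,"dy": -0.073,"dz": -0.1},{"dx": 0.175,"dy": -0.091,"dz": -0.1},{"dx": 0.21,"dy": -0.11,"dz": -0.1},{"dx": 0.245,"dy": -0.128,"dz": -0.1},{"dx": 0.28,"dy": -0.146,"dz": -0.1}], "claw": 0.5}}

```text
$.deltas[0]: bad value
```

{"name": "send_rows", "arguments": {"deltas": [{"dx": 0.035,"dy": -0.018},{"dx": 0.07,"dy": -0.036},{"dx": 0.1,"dy": -0.052},{"dx": 0.12,"dy": -0.063},{"dx": 0.12,"dy": -0.063},{"dx": 0.12,"dy": -0.063}]}}

```text
$.deltas[0]: bad value
```

```bash
cat >> h.py <<'E'
def tool():
    s=r.read_state();return R.from_quat(s["orientation"]).as_matrix(),np.array(s["position"])
def wproj(P,RT):
    i=r.camera_info("wrist");K=np.array(i["K"]);m=np.array(i["mount"]);A,t=RT
    c=((np.atleast_2d(P)-t)@A-m[:3,3])@m[:3,:3]
    rho=np.hypot(c[:,0],c[:,1]);th=np.arctan2(rho,c[:,2])
    return K[:2,2]+K[0,0]*(c[:,:2]/rho[:,None])*th[:,None]
E
python3 - <<'E'
from h import *
import cv2
T=tool();np.savez("w1.npz",A=T[0],t=T[1]);im=r.read_camera("wrist");cv2.imwrite("pics/w1.png",im)
p=np.load("deck.npy");M=deckR(p[3])
print(T, wproj(np.array([[0,-.12,.096],[0,-.04,.096],[0,-.195,.071],[.09,-.24,.02],[-.09,-.24,.02]])@M.T+p[:3],T))
E
```

```text
(array([[ 8.99673915e-01,  4.36562419e-01, -3.19369300e-04],
       [ 4.36562487e-01, -8.99673227e-01,  1.13144036e-03],
       [ 2.06616331e-04, -1.15735203e-03, -9.99999309e-01]]), array([ 0.24004075, -0.49453569,  0.19953283])) [[ 115.17322595 -169.27769419]
 [  69.4326614  -157.00454721]
 [ 183.21418779 -169.7191253 ]
 [ 270.05388519 -208.14894564]
 [ 212.29144367  -86.98993094]]
```

View pics/w1.png

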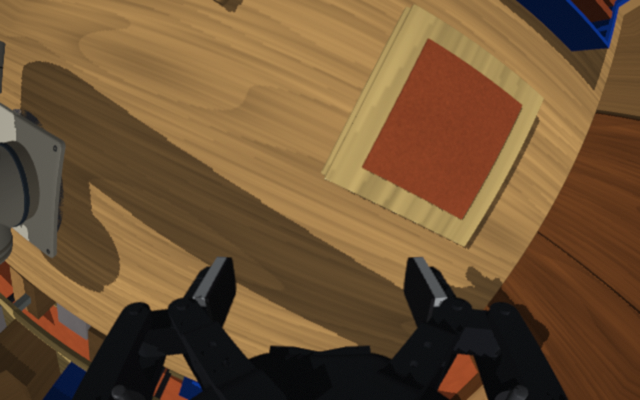

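The moves were refused because every key is required, so the arm hasn't moved. The picture shows the start pose, with the fingers at the bottom (220/420, 290). I'll resend with full rows.

{"name": "send_rows", "arguments": {"deltas": [{"dx": 0,"dy": 0,"dz": -0.04,"yaw": 0},{"dx": 0,"dy": 0,"dz": -0.08,"yaw": 0},{"dx": 0.035,"dy": -0.018,"dz": -0.1,"yaw": 0},{"dx": 0.07,"dy": -0.036,"dz": -0.1,"yaw": 0},{"dx": 0.105,"dy": -0.055,"dz": -0.1,"yaw": 0},{"dx": 0.14,"dy": -0.073,"dz": -0.1,"yaw": 0},{"dx": 0.175,"dy": -0.091,"dz": -0.1,"yaw": 0},{"dx": 0.21,"dy": -0.11,"dz": -0.1,"yaw": 0},{"dx": 0.245,"dy": -0.128,"dz": -0.1,"yaw": 0},{"dx": 0.28,"dy": -0.146,"dz": -0.1,"yaw": 0}], "claw": 0.5}}

```text
time_s: 0.98
position: [0.429, -0.2394, 0.3001]
orientation: [0.975, 0.224, 0.0, 0.0]
force: [0.9, -0.5, -0.3]
width: 0.502
finger_force: 0.0
```

{"name": "send_rows", "arguments": {"deltas": [{"dx": 0.03,"dy": -0.016,"dz": 0,"yaw": 0},{"dx": 0.05,"dy": -0.028,"dz": 0,"yaw": 0},{"dx": 0.065,"dy": -0.04,"dz": 0,"yaw": 0},{"dx": 0.07,"dy": -0.045,"dz": 0,"yaw": 0},{"dx": 0.07,"dy": -0.045,"dz": 0,"yaw": 0},{"dx": 0.07,"dy": -0.045,"dz": 0,"yaw": 0}]}}

```text
time_s: 1.48
position: [0.4714, -0.1703, 0.3]
orientation: [0.975, 0.224, -0.0, 0.0]
force: [0.3, -0.5, 0.1]
width: 0.505
finger_force: 0.0
```

```bash
python3 - <<'E'
from h import *
import cv2
T=tool();np.savez("w1.npz",A=T[0],t=T[1]);im=r.read_camera("wrist");cv2.imwrite("pics/w2.png",im)
p=np.load("deck.npy");M=deckR(p[3])
print(T, wproj(np.array([[0,-.12,.096],[0,-.04,.096],[0,-.195,.071],[.09,-.24,.02],[-.09,-.24,.02]])@M.T+p[:3],T))
E
```

```text
(array([[ 8.99325965e-01,  4.37278745e-01, -3.28011021e-04],
       [ 4.37278698e-01, -8.99326024e-01, -2.08073930e-04],
       [-3.85975154e-04,  4.36940555e-05, -9.99999925e-01]]), array([ 0.47144112, -0.17033367,  0.29998022])) [[303.69939905 126.52858813]
 [228.41871364  99.05833837]
 [373.4807474  143.90664814]
 [440.22761661  77.38878098]
 [373.43921882 193.19440944]]
```

View pics/w2.png

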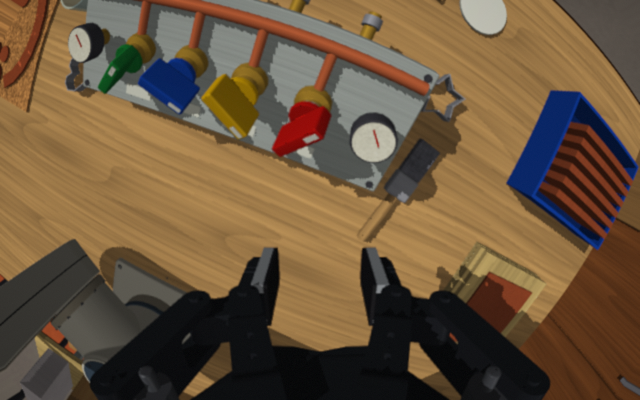

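```bash
python3 - <<'E'
import cv2
im=cv2.imread("pics/w2.png")[50:200,250:440]
cv2.imwrite("pics/w2c.png",cv2.resize(im,None,fx=4,fy=4,interpolation=cv2.INTER_CUBIC))
E
```

```text
(no output)
```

View pics/w2c.png

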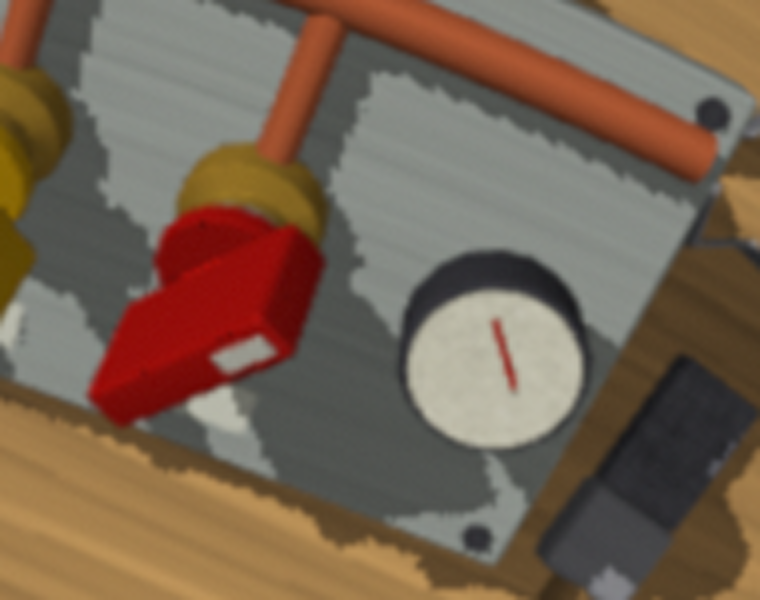

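The enlarged view resolves the bar. Its top face is the lower strip with corners at crop (92,393), (120,427), (293,353), (268,325), so the centre is about (298.3,143.5) in the full image. The white mark is at (310.8,138.8) full. The gauge and deck corners match the model, but the bar sits lower in the image than predicted, so I'll triangulate it.

```bash
python3 - <<'E'
from h import *
w=np.load("w1.npz");T=(w["A"],w["t"]);p=np.load("deck.npy");M=deckR(p[3])
def tri(t,wp,sc=None):
    f=lambda P:np.r_[(proj("top",P)-t).ravel(),(wproj(P,T)-wp).ravel(),*([(proj("scene",P)-sc).ravel()] if sc is not None else [])]
    s=least_squares(f,[.5,-.13,.17]);print("world",s.x.round(4),"deck",(M.T@(s.x-p[:3])).round(4),"res",f(s.x).round(1));return s.x
tri([374.5,227],[298.3,143.5])
tri([379.3,222.5],[310.8,138.8],[275,149.3]); tri([379.3,222.5],[310.8,138.8])
tri([400.25,215],[373.7,142],[252.5,147.8])
q=lambda n,P:(proj(n,P) if n!="wrist" else wproj(P,T))
# fit refined: predict the four corners in wrist for given axis pos and angle
c4=np.array([[92,393],[120,427],[293,353],[268,325]])/4+[250,50]
def corners(z,x,y,a):
    v=np.array([[-.032,.008],[-.032,-.008],[.032,-.008],[.032,.008]]);Rz=R.from_euler('z',a).as_matrix()
    return (np.c_[v,0*v[:,0]]@Rz.T+[x,y,z])@M.T+p[:3]
for z in (.096,.12,.14):
  for a0 in (-2.2,-1,1,2.2):
    f=lambda u:(wproj(corners(z,*u),T)-c4).ravel()
    s=least_squares(f,[0,-.12,a0]);print(z,s.x.round(4),round(s.cost,1),proj("top",corners(z,*s.x)).mean(0).round(1),proj("scene",corners(z,*s.x)).mean(0).round(1))
E
```

```text
world [ 0.4963 -0.134   0.1554] deck [-0.0242 -0.1209  0.0879] res [ 0.  0. -0. -0.]
world [ 0.5077 -0.1432  0.1699] deck [-0.0092 -0.131   0.0978] res [-0.8 -0.3  0.   0.3 -0.7  0.1]
world [ 0.5078 -0.1434  0.1692] deck [-0.0093 -0.1312  0.0971] res [-0.8 -0.3  0.2  0.2]
world [ 0.5319 -0.2049  0.1494] deck [ 0.0022 -0.1943  0.0718] res [-0.2 -0.6  0.1  0.3  0.4  0.2]
0.096 [-0.0214 -0.1201 -0.7145] 88.1 [374.6 226.7] [280.  150.3]
0.096 [-0.0214 -0.1201 -0.7145] 88.1 [374.6 226.7] [280.  150.3]
0.096 [-0.0214 -0.1201 -0.7145] 88.1 [374.6 226.7] [280.  150.3]
0.096 [-0.0214 -0.1201  5.5687] 88.1 [374.6 226.7] [280.  150.3]
0.12 [-0.0086 -0.1203 -0.7007] 178.5 [375.6 224.2] [278.5 144.6]
0.12 [-0.0086 -0.1203 -0.7008] 178.5 [375.6 224.2] [278.5 144.6]
0.12 [-0.0086 -0.1203 -0.7007] 178.5 [375.6 224.2] [278.5 144.6]
0.12 [-0.0086 -0.1203  5.5824] 178.5 [375.6 224.2] [278.5 144.6]
0.14 [ 0.0019 -0.1205 -0.6872] 299.8 [376.5 222.1] [277.2 139.6]
0.14 [ 0.0019 -0.1205 -0.6872] 299.8 [376.5 222.1] [277.2 139.6]
0.14 [ 0.0019 -0.1205 -0.6872] 299.8 [376.5 222.1] [277.2 139.6]
0.14 [ 1.900e-03 -1.205e-01  5.596e+00] 299.8 [376.5 222.1] [277.2 139.6]
```

```bash
python3 - <<'E'
from h import *
w=np.load("w1.npz");T=(w["A"],w["t"])
D=np.array([[.09,.24,.02],[.09,-.24,.02],[-.09,-.24,.02],[-.09,.24,.02],[0,.195,.071],[0,-.195,.071]])
t=np.array([[27,85],[706,37],[714,282],[48,327],[93,218],[661,180]])/4+[235,170]
sc=np.array([[370,219],[252.5,147.8]]); ww=np.array([[752,100],[495,562],[495,368]])/4+[250,50]
def Rm(y,k,rr=0): return R.from_euler('zyx',[y,-k,rr]).as_matrix()
def f(q):
    X=lambda d:d@Rm(q[3],q[4],q[5]).T+q[:3]
    return np.r_[(proj("top",X(D))-t).ravel(),(proj("scene",X(D[4:]))-sc).ravel(),(wproj(X(D[[1,2,5]]),T)-ww).ravel()/1.5]
s=least_squares(f,[.54,0,.08,.07,.35,0]);print("deck",s.x.round(4),f(s.x).round(1))
# box free pose from wrist image: corners top (4) + 3 bottom
B=np.array([[-.032,.008,0],[-.032,-.008,0],[.032,-.008,0],[.032,.008,0],[-.032,.008,-.04],[.032,.008,-.04],[.032,-.008,-.04]])
c=np.array([[92,393],[120,427],[293,353],[268,325],[130,305],[300,228],[325,262]])/4+[250,50]
for a0 in (-.7,):
    g=lambda u:(wproj(B@Rm(u[3],u[4],u[5]).T@np.eye(3)+u[:3],T)-c).ravel()
    # orientation: tilt first then spin
    def g(u):
        X=(B@R.from_euler('z',u[3]).as_matrix().T)@Rm(.073,u[4],u[5]).T+u[:3]
        return np.r_[(wproj(X,T)-c).ravel()/1.5,(proj("top",X[:4].mean(0))-[374.5,227]).ravel()]
    b=least_squares(g,[.5,-.13,.16,a0,.4,0]);print("box",b.x.round(4),g(b.x).round(1))
E
```

```text
deck [ 0.5407 -0.0088  0.0799  0.0827  0.346   0.0381] [-0.8 -0.5 -0.  -0.8 -0.1 -0.4  0.   0.6  0.1  0.5 -0.2 -0.3 -0.3  0.1
  0.4  1.2  0.8  0.7 -0.3  0.6 -0.1  0.2]
box [ 0.4931 -0.1332  0.1411 -0.6049  0.6631  0.0739] [-0.7 -0.   0.6  0.3  1.3  1.1 -0.5 -1.3 -0.1 -0.5 -0.4 -0.7  0.8  0.5
 -0.8  1.7]
```

```bash
cat > sil.py <<'E'
from h import *
import cv2
p=np.load("deck.npy");M=deckR(p[3])
B=np.array([[a,b,c] for a in(-.032,.032) for b in(-.008,.008) for c in(-.026,.014)])
th=np.linspace(0,2*np.pi,40);H=np.array([[.021*np.cos(t),.021*np.sin(t),z] for t in th for z in(-.026,-.034)])
def red(im):
    h=cv2.cvtColor(im,cv2.COLOR_BGR2HSV).astype(int);return (((h[...,0]<4)|(h[...,0]>176))&(h[...,1]>190)&(h[...,2]>60))
def sil(u,views):
    # u: dx,dy,dz of grip in deck frame, angle, extra tilt
    Q=M@R.from_euler('y',-u[4]).as_matrix()@R.from_euler('z',u[3]).as_matrix();g=M@(np.array([0,-.12,.082])+u[:3])+p[:3]
    out=[]
    for fn,(x0,y0,x1,y1),pr in views:
        m=np.zeros(((y1-y0)*4,(x1-x0)*4),np.uint8)
        for S in(B,H):
            h=cv2.convexHull(((pr(S@Q.T+g)-[x0,y0]+.5)*4).astype(np.float32))
            cv2.fillConvexPoly(m,np.round(h).astype(np.int32),255)
        out.append(cv2.resize(m,(x1-x0,y1-y0),interpolation=cv2.INTER_AREA)/255.)
    return out
E
python3 - <<'E'
from sil import *
from scipy.optimize import differential_evolution
w=np.load("w1.npz");T=(w["A"],w["t"])
V=[("w2",(265,95,340,165),lambda P:wproj(P,T)),("top0",(358,205,390,242),lambda P:proj("top",P)),("scene0",(262,144,295,175),lambda P:proj("scene",P))]
O=[]
for fn,(x0,y0,x1,y1),_ in V: O.append(red(cv2.imread(f"pics/{fn}.png"))[y0:y1,x0:x1].astype(float))
print([o.sum() for o in O])
err=lambda u:sum(abs(a-b).sum()/b.sum() for a,b in zip(sil(u,V),O))
show=lambda u:[round(abs(a-b).sum()/b.sum(),3) for a,b in zip(sil(u,V),O)]
for name,bd in (("nominal",[(-.004,.004)]*3+[(-1.7,1.7),(-.001,.001)]),("freepos",[(-.03,.03)]*3+[(-1.7,1.7),(-.001,.001)]),("free",[(-.03,.03)]*3+[(-1.7,1.7),(-.5,.6)])):
    s=differential_evolution(err,bd,seed=0,maxiter=60,popsize=12);print(name,s.x.round(4),round(s.fun,3),show(s.x))
E
```

```text
[np.float64(1727.0), np.float64(216.0), np.float64(138.0)]Traceback (most recent call last):
  File "<stdin>", line 11, in <module>
    return fun(*args, **kwargs)
    ret = solver.solve()
    next(self)
    ~~~~^^^^^^
    energy = self.func(parameters)
    return self.f(x, *self.args)
           ~~~~~~^^^^^^^^^^^^^^^
  File "<stdin>", line 8, in <lambda>
  File "sil.py", line 15, in sil
    h=cv2.convexHull(((pr(S@Q.T+g)-[x0,y0]+.5)*4).astype(np.float32))
                       ~~^^^^^^^^^
  File "<stdin>", line 4, in <lambda>
  File "h.py", line 6, in proj
    i=r.camera_info(n);K=np.array(i["K"]);T=np.linalg.inv(np.array(i["world_from_camera"]))
ValueError: time passes only in moves, steps and waits
```

```bash
sed -i 's/r.camera_info(\("wrist"\|n\))/CI(\1)/; s/^def proj/import functools\nCI=functools.lru_cache(None)(r.camera_info)\ndef proj/' h.py
cat > fit1.py <<'E'
from sil import *
from scipy.optimize import differential_evolution
w=np.load("w1.npz");T=(w["A"],w["t"])
V=[("w2",(265,95,340,165),lambda P:wproj(P,T)),("top0",(358,205,390,242),lambda P:proj("top",P)),("scene0",(262,144,295,175),lambda P:proj("scene",P))]
O=[]
for fn,(x0,y0,x1,y1),_ in V: O.append(red(cv2.imread(f"pics/{fn}.png"))[y0:y1,x0:x1].astype(float))
err=lambda u:sum(abs(a-b).sum()/b.sum() for a,b in zip(sil(u,V),O))
show=lambda u:[round(abs(a-b).sum()/b.sum(),3) for a,b in zip(sil(u,V),O)]
for name,bd in (("nominal",[(-.004,.004)]*3+[(-1.7,1.7),(-.001,.001)]),("freepos",[(-.03,.03)]*3+[(-1.7,1.7),(-.001,.001)]),("free",[(-.03,.03)]*3+[(-1.7,1.7),(-.5,.6)])):
    s=differential_evolution(err,bd,seed=0,maxiter=50,popsize=10);print(name,s.x.round(4),round(s.fun,3),show(s.x))
E
time python3 fit1.py
```

```text
nominal [-0.0039  0.0027  0.0039 -0.3574 -0.0005] 3.201 [np.float64(0.383), np.float64(0.597), np.float64(2.222)]
freepos [-0.0151  0.0015 -0.0054 -0.5104 -0.001 ] 2.715 [np.float64(0.19), np.float64(0.379), np.float64(2.146)]
free [-0.0272  0.0048 -0.0081  0.2729  0.5925] 2.452 [np.float64(0.503), np.float64(0.68), np.float64(1.268)]
real	0m1.184s
user	0m1.604s
sys	0m0.047s
```

```bash
python3 - <<'E'
import cv2
im=cv2.imread("pics/scene0.png");h=cv2.cvtColor(im,cv2.COLOR_BGR2HSV)
for y in range(146,174,3): print([tuple(int(v) for v in h[y,x]) for x in range(264,294,4)])
E
sed -i 's/<4)|(h\[...,0\]>176))&(h\[...,1\]>190)&(h\[...,2\]>60/<5)|(h[...,0]>174))\&(h[...,1]>170)\&(h[...,2]>50/' sil.py; sed -i 's/maxiter=50,popsize=10/maxiter=300,popsize=30,tol=1e-6/; s/O=\[\]/O=[]/' fit1.py; echo 'print([o.sum() for o in O],O[2].any(0).nonzero()[0][[0,-1]]+262,O[2].any(1).nonzero()[0][[0,-1]]+144)'>>fit1.py; time python3 fit1.py
```

```text
[(18, 139, 132), (18, 135, 121), (19, 137, 134), (19, 137, 138), (19, 138, 135), (19, 134, 131), (18, 138, 137), (18, 133, 125)]
[(45, 18, 114), (19, 136, 131), (4, 124, 123), (17, 72, 127), (17, 145, 130), (19, 135, 140), (18, 140, 129), (18, 136, 137)]
[(26, 28, 72), (5, 143, 80), (4, 225, 127), (4, 231, 125), (5, 237, 128), (3, 239, 113), (11, 171, 112), (18, 137, 132)]
[(24, 34, 75), (5, 200, 84), (4, 235, 125), (5, 239, 125), (3, 222, 124), (4, 227, 126), (3, 236, 121), (18, 133, 140)]
[(30, 28, 73), (3, 216, 117), (4, 224, 125), (4, 233, 125), (3, 224, 125), (4, 224, 125), (4, 234, 124), (19, 143, 132)]
[(30, 22, 71), (4, 233, 126), (4, 226, 125), (4, 218, 124), (5, 238, 123), (3, 226, 124), (5, 235, 115), (18, 139, 128)]
[(30, 29, 71), (5, 135, 83), (3, 213, 104), (4, 221, 111), (3, 228, 121), (2, 220, 124), (23, 28, 73), (18, 132, 126)]
[(39, 18, 100), (20, 100, 69), (1, 118, 108), (3, 224, 133), (5, 223, 111), (46, 23, 120), (30, 31, 90), (34, 21, 96)]
[(24, 76, 67), (22, 186, 107), (22, 203, 112), (21, 51, 105), (25, 28, 102), (49, 18, 111), (23, 32, 72), (34, 26, 77)]
[(22, 109, 70), (19, 181, 104), (21, 179, 121), (22, 198, 107), (38, 19, 107), (38, 19, 110), (30, 19, 81), (22, 38, 73)]
nominal [-0.004   0.0012  0.0039 -0.4605 -0.0009] 1.444 [np.float64(0.333), np.float64(0.506), np.float64(0.606)]
freepos [-0.0141  0.0016 -0.0028 -0.5308  0.0006] 0.947 [np.float64(0.186), np.float64(0.272), np.float64(0.488)]
free [-0.016   0.0019 -0.001  -0.5184  0.1006] 0.931 [np.float64(0.191), np.float64(0.283), np.float64(0.457)]
[np.float64(1776.0), np.float64(239.0), np.float64(297.0)] [266 290] [149 168]
real	0m16.786s
user	0m17.193s
sys	0m0.048s
```

```bash
sed -i 's/\[...,0\]<5)/[...,0]<7)/;s/>170)/>120)/' sil.py; sed -i 's/^for name,bd in.*/for name,bd in (("nom",[(-.006,.006)]*3+[(-1.7,1.7),(-.001,.001)]),("free",[(-.04,.04)]*3+[(-1.7,1.7),(-.9,.9)])):/' fit1.py
cat >>fit1.py <<'E'
for a,b in zip(sil(s.x,V),O):
    print(a.sum().round(),b.sum(),[np.round(np.average(np.indices(q.shape).reshape(2,-1),axis=1,weights=q.ravel()),1).tolist() for q in(a,b)])
ims=[]
for (fn,(x0,y0,x1,y1),_),a in zip(V,sil(s.x,V)):
    k=6 if fn!="w2" else 5
    c=cv2.resize(cv2.imread(f"pics/{fn}.png")[y0:y1,x0:x1],None,fx=k,fy=k,interpolation=cv2.INTER_CUBIC)
    ct,_=cv2.findContours((cv2.resize(a,None,fx=k,fy=k)>.5).astype(np.uint8),0,2);cv2.drawContours(c,ct,-1,(255,255,0),1);ims.append(c)
o=np.zeros((360,790,3),np.uint8);x=0
for c in ims:o[:c.shape[0],x:x+c.shape[1]]=c[:360];x+=c.shape[1]+5
cv2.imwrite("pics/ov1.png",o)
E
python3 fit1.py
```

```text
nom [-0.006   0.0021  0.0059 -0.5005 -0.0009] 0.971 [np.float64(0.272), np.float64(0.398), np.float64(0.301)]
free [-1.630e-02  2.100e-03  1.000e-04 -5.273e-01  1.397e-01] 0.577 [np.float64(0.173), np.float64(0.203), np.float64(0.201)]
[np.float64(1874.0), np.float64(267.0), np.float64(363.0)] [266 290] [148 169]
2014.0 1874.0 [[32.8, 35.8], [32.1, 36.2]]
310.0 267.0 [[17.1, 13.9], [17.4, 13.7]]
427.0 363.0 [[14.8, 16.1], [14.5, 15.4]]
```

View pics/ov1.png

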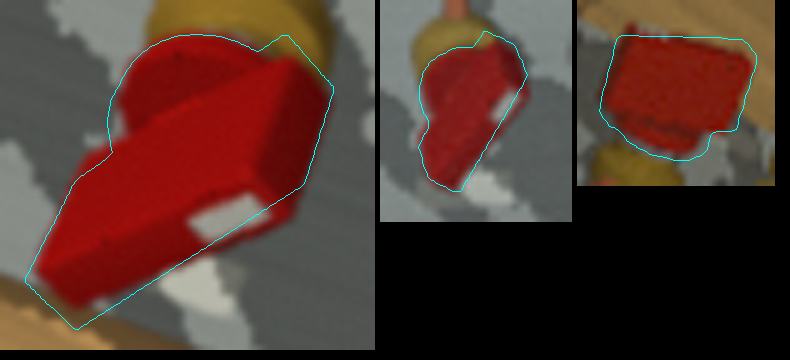

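The overlay shows the bar leaning further toward the robot than the nominal axis, with the mark on its lower strip face. I'll look from close above the bar, already yawed to it.

{"name": "send_rows", "arguments": {"deltas": [{"dx": 0.02,"dy": -0.01,"dz": 0,"yaw": 0.12},{"dx": 0.042,"dy": -0.02,"dz": 0,"yaw": 0.24},{"dx": 0.042,"dy": -0.02,"dz": 0.02,"yaw": 0.36},{"dx": 0.042,"dy": -0.02,"dz": 0.04,"yaw": 0.48},{"dx": 0.042,"dy": -0.02,"dz": 0.06,"yaw": 0.6},{"dx": 0.042,"dy": -0.02,"dz": 0.06,"yaw": 0.72},{"dx": 0.042,"dy": -0.02,"dz": 0.06,"yaw": 0.84},{"dx": 0.042,"dy": -0.02,"dz": 0.06,"yaw": 0.9},{"dx": 0.042,"dy": -0.02,"dz": 0.06,"yaw": 0.9},{"dx": 0.042,"dy": -0.02,"dz": 0.06,"yaw": 0.9}], "claw": 0.5}}

```text
time_s: 2.37
position: [0.4975, -0.141, 0.2401]
orientation: [0.976, -0.218, 0.001, -0.002]
force: [-0.1, 0.2, -0.3]
width: 0.502
finger_force: 0.0
```

```bash
python3 - <<'E'
from h import *
import cv2
s=r.read_state();print(s["q"].round(3),s["wrist_torque"])
T=tool();np.savez("w3.npz",A=T[0],t=T[1]);im=r.read_camera("wrist");cv2.imwrite("pics/w3full.png",im)
p=np.load("deck.npy");M=deckR(p[3])
u=wproj(np.array([[0,-.12,z] for z in (.02,.048,.082,.096)])@M.T+p[:3],T);print(T[1],u)
x0,y0=int(u[3,0])-135,max(0,int(u[3,1])-90);x0=max(0,min(x0,370));y0=min(y0,200)
print(x0,y0);cv2.imwrite("pics/w3c.png",cv2.resize(im[y0:y0+200,x0:x0+266],None,fx=3,fy=3,interpolation=cv2.INTER_CUBIC))
E
```

```text
[-0.442  0.193  0.035  1.413  0.005  3.14 ] [-0.03922384 -0.01241885 -0.00623275]
[ 0.49748147 -0.14099316  0.2400861 ] [[292.03527505 146.5091361 ]
 [294.65818797 159.22425186]
 [298.53355067 177.84412617]
 [300.40310518 186.75744708]]
165 96
```

View pics/w3c.png

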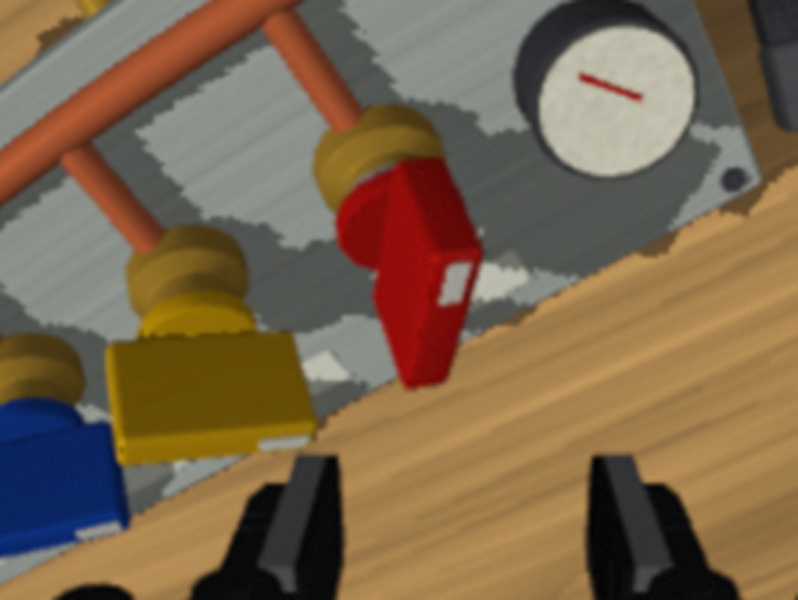

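In the close view, the red bar's top strip has corners at crop (430,255), (480,250), (447,383), (405,387), and its far-end bottom edge runs (398,163)–(440,158). The jaws at (320/610, 460) are clear of it. I'll fit the full bar pose from both wrist views.

```bash
cat > fit2.py <<'E'
from sil import *
W=[(lambda w:(w["A"],w["t"]))(np.load(f)) for f in("w1.npz","w3.npz")]
p=np.load("deck.npy")
c2=np.array([[92,393],[120,427],[293,353],[268,325],[130,305],[300,228],[325,262]])/4+[250,50]
c3=np.array([[405,387],[447,383],[480,250],[430,255],[377,295],[398,163],[440,158]])/3+[165,96]
# order: signs (x,y,bottom). w2: -x+y,-x-y,+x-y,+x+y, bottoms -x+y,+x+y,+x-y
S=np.array([[-1,1,0],[-1,-1,0],[1,-1,0],[1,1,0],[-1,1,1],[1,1,1],[1,-1,1]])
def X(u):
    L,t,h=u[6:]
    b=S*[L/2,t/2,-h];return b@R.from_rotvec([0,0,u[3]]).as_matrix().T@R.from_euler('zyx',[.073,-u[4],u[5]]).as_matrix().T+u[:3]
def g(u,pri=1.):
    P=X(u);m=P[:4].mean(0)+(P[2]-P[1])*.28
    return np.r_[(wproj(P,W[0])-c2).ravel(),(wproj(P,W[1])-c3).ravel(),(proj("top",m)-[379.3,222.5]).ravel(),(proj("scene",m)-[275,149.3]).ravel(),(u[6:]-[.064,.016,.040])*pri*1000]
for pri in(3.,.2):
    s=least_squares(g,[.5,-.13,.16,-.5,.5,0,.064,.016,.04],args=(pri,));print(pri,s.x.round(4),round(s.cost,1));print(s.fun.round(1))
    P=X(s.x);n=R.from_euler('zyx',[.073,-s.x[4],s.x[5]]).as_matrix()[:,2]
    print("axis dir",n.round(3),"grip",(s.x[:3]-.014*n).round(4),"deck-face pt",(s.x[:3]-.076*n).round(4),"nom",(deckR(p[3])@[0,-.12,.02]+p[:3]).round(4))
E
python3 fit2.py
```

```text
3.0 [ 0.4938 -0.1313  0.1566 -0.5829  0.6825  0.0323  0.0637  0.0152  0.0395] 37.6
[-2.6  1.  -0.4  1.4  0.1  1.2 -3.2 -2.4 -0.2 -0.3 -1.2 -2.2  1.2 -0.6
 -0.1  0.9  1.  -0.1  2.3 -0.1  1.1  0.3 -0.5 -0.1 -0.4 -2.4  2.1 -2.1
 -2.1  0.6  0.7  1.2 -1.  -2.5 -1.5]
axis dir [-0.631 -0.025  0.776] grip [ 0.5026 -0.131   0.1457] deck-face pt [ 0.5417 -0.1294  0.0977] nom [ 0.5421 -0.1297  0.1   ]
0.2 [ 0.4963 -0.1322  0.1639 -0.5857  0.6757  0.0524  0.0598  0.0127  0.0367] 10.8
[-0.3  0.5  0.5 -0.4  0.2 -0.1 -1.5 -2.1  0.9  0.1 -0.7 -0.8  0.3 -0.7
  0.3  0.4 -0.8 -0.3  0.6  0.3  2.   0.3 -0.2  0.9  0.5 -0.4  0.6  0.2
 -1.6 -0.4 -0.1 -0.1 -0.8 -0.7 -0.7]
axis dir [-0.625 -0.041  0.779] grip [ 0.5051 -0.1317  0.153 ] deck-face pt [ 0.5439 -0.1291  0.1047] nom [ 0.5421 -0.1297  0.1   ]
```

Both wrist views agree: the red handle's axis passes through its nominal foot on the deck, but leans about 0.68 rad toward the robot instead of 0.35. The grip point is near (0.503, -0.131, 0.148), and the bar's projected heading is about -0.65. Joint 6 is at its limit here, so I'll flip to the opposite yaw to leave the whole turn available.

{"name": "send_rows", "arguments": {"deltas": [{"dx": 0,"dy": 0,"dz": 0,"yaw": -0.12},{"dx": 0,"dy": 0,"dz": 0,"yaw": -0.24},{"dx": 0,"dy": 0,"dz": 0,"yaw": -0.36},{"dx": 0,"dy": 0,"dz": 0,"yaw": -0.48},{"dx": 0,"dy": 0,"dz": 0,"yaw": -0.6},{"dx": 0,"dy": 0,"dz": 0,"yaw": -0.72},{"dx": 0,"dy": 0,"dz": 0,"yaw": -0.84},{"dx": 0,"dy": 0,"dz": 0,"yaw": -0.96},{"dx": 0,"dy": 0,"dz": 0,"yaw": -1.08},{"dx": 0,"dy": 0,"dz": 0,"yaw": -1.2}]}}

```text
time_s: 3.25
position: [0.4979, -0.14, 0.2402]
orientation: [0.927, 0.374, 0.002, -0.002]
force: [0.5, 0.3, -0.6]
width: 0.501
finger_force: 0.0
```

{"name": "send_rows", "arguments": {"deltas": [{"dx": 0,"dy": 0,"dz": 0,"yaw": -0.12},{"dx": 0,"dy": 0,"dz": 0,"yaw": -0.24},{"dx": 0,"dy": 0,"dz": 0,"yaw": -0.36},{"dx": 0,"dy": 0,"dz": 0,"yaw": -0.48},{"dx": 0,"dy": 0,"dz": 0,"yaw": -0.6},{"dx": 0,"dy": 0,"dz": 0,"yaw": -0.72},{"dx": 0,"dy": 0,"dz": 0,"yaw": -0.84},{"dx": 0,"dy": 0,"dz": 0,"yaw": -0.96},{"dx": 0,"dy": 0,"dz": 0,"yaw": -1.08},{"dx": 0,"dy": 0,"dz": 0,"yaw": -1.2}]}}

```text
time_s: 4.08
position: [0.4979, -0.14, 0.2402]
orientation: [0.554, 0.833, 0.003, -0.0]
force: [0.3, 0.6, 0.3]
width: 0.496
finger_force: 0.0
```

{"name": "send_rows", "arguments": {"deltas": [{"dx": 0,"dy": 0,"dz": 0,"yaw": -0.12},{"dx": 0,"dy": 0,"dz": 0,"yaw": -0.24},{"dx": 0,"dy": 0,"dz": 0,"yaw": -0.36},{"dx": 0,"dy": 0,"dz": 0,"yaw": -0.48},{"dx": 0,"dy": 0,"dz": 0,"yaw": -0.53},{"dx": 0,"dy": 0,"dz": 0,"yaw": -0.53},{"dx": 0,"dy": 0,"dz": 0,"yaw": -0.53}]}}

```text
time_s: 4.67
position: [0.4978, -0.1399, 0.2402]
orientation: [0.32, 0.947, 0.003, 0.0]
force: [0.2, 0.1, 0.7]
width: 0.502
finger_force: 0.0
```

```bash
cat >> h.py <<'E'
def st(tx=.499,ty=-.131,tz=.143,P=True):
    s=r.read_state();A=R.from_quat(s["orientation"]).as_matrix();d=A.T@(np.array([tx,ty,tz])-s["position"])
    print("t %.2f pos %s head %.3f q6 %.3f width %.3f ff %.1f F %s M %s | to target dx,dy,dz %s"%(s["time_s"],s["position"].round(4),np.arctan2(A[1,0],A[0,0]),s["q"][5],s["width"],s["finger_force"],s["force"].round(1),s["wrist_torque"].round(3),d.round(4)))
E
cat > fit3.py <<'E'
from sil import *
import sys
E
python3 - <<'E'
from h import *
import cv2
st();T=tool();np.savez("w4.npz",A=T[0],t=T[1]);im=r.read_camera("wrist");cv2.imwrite("pics/w4full.png",im)
cv2.imwrite("pics/w4c.png",cv2.resize(im[100:300,187:453],None,fx=3,fy=3,interpolation=cv2.INTER_CUBIC))
import subprocess;exec(open("fit2.py").read())
P=X(s.x);d=P[2]-P[1];print("bar heading",np.arctan2(d[1],d[0]));print(((wproj(P,T)-[187,100])*3).round())
E
```

```text
t 4.67 pos [ 0.4978 -0.1399  0.2402] head 2.489 q6 0.213 width 0.502 ff 0.0 F [0.2 0.1 0.7] M [0.079 0.014 0.011] | to target dx,dy,dz [0.0044 0.0073 0.0972]
3.0 [ 0.4934 -0.1326  0.1587 -0.5826  0.6839  0.0298  0.0636  0.0151  0.0394] 42.3
[-3.   1.4 -0.7  1.8 -0.2  1.6 -3.6 -2.  -0.4 -0.1 -1.4 -2.   1.1 -0.4
 -0.2  0.8  1.  -0.3  2.2 -0.4  0.8 -0.  -0.6 -0.5 -0.6 -3.   2.1 -2.7
 -1.5  0.6  0.4  0.4 -1.1 -2.6 -1.8]
axis dir [-0.632 -0.023  0.775] grip [ 0.5023 -0.1323  0.1479] deck-face pt [ 0.5415 -0.1308  0.0998] nom [ 0.5421 -0.1297  0.1   ]
0.2 [ 0.4963 -0.1337  0.167  -0.5843  0.6796  0.052   0.0594  0.0125  0.0361] 9.7
[-0.5  0.7  0.4 -0.2  0.   0.2 -1.8 -1.7  0.8  0.4 -0.9 -0.4  0.2 -0.3
  0.1  0.1 -0.9 -0.6  0.3  0.   1.7  0.1 -0.3  0.7  0.3 -0.7  0.4 -0.1
 -0.9 -0.5 -0.5 -1.1 -0.9 -0.7 -0.8]
axis dir [-0.628 -0.04   0.777] grip [ 0.5051 -0.1331  0.1561] deck-face pt [ 0.5441 -0.1306  0.108 ] nom [ 0.5421 -0.1297  0.1   ]
bar heading -0.6513311296312171
[[428. 178.]
 [388. 184.]
 [388. 389.]
 [430. 386.]
 [471. 215.]
 [475. 401.]
 [437. 403.]]
```

View pics/w4c.png

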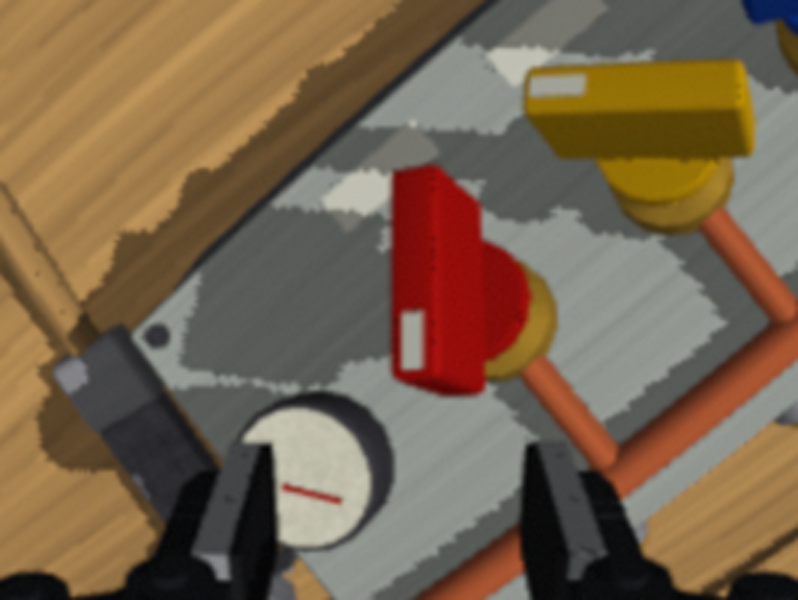

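The picture matches the fit to within about 3 px. The red bar stands vertically in the image, its top face spanning crop (393–437, 170–385) with the mark at (412,340), so it is aligned with the jaws. Descending now.

{"name": "send_rows", "arguments": {"deltas": [{"dx": 0.003,"dy": 0.008,"dz": 0,"yaw": 0},{"dx": 0.003,"dy": 0.008,"dz": 0.03,"yaw": 0},{"dx": 0.003,"dy": 0.008,"dz": 0.055,"yaw": 0},{"dx": 0.003,"dy": 0.008,"dz": 0.075,"yaw": 0},{"dx": 0.003,"dy": 0.008,"dz": 0.09,"yaw": 0},{"dx": 0.003,"dy": 0.008,"dz": 0.095,"yaw": 0},{"dx": 0.003,"dy": 0.008,"dz": 0.095,"yaw": 0}], "claw": 0.5}}

```text
time_s: 5.3
position: [0.5001, -0.1305, 0.1442]
orientation: [0.32, 0.948, 0.003, -0.001]
force: [-0.1, 1.0, 0.2]
width: 0.5
finger_force: 0.0
```

{"name": "send_rows", "arguments": {"deltas": [{"dx": 0,"dy": 0,"dz": 0,"yaw": 0},{"dx": 0,"dy": 0,"dz": 0,"yaw": 0},{"dx": 0,"dy": 0,"dz": 0,"yaw": 0},{"dx": 0,"dy": 0,"dz": 0,"yaw": 0}], "claw": 0.3, "squeeze": 40}}

```text
time_s: 5.63
position: [0.501, -0.1313, 0.1459]
orientation: [0.319, 0.948, 0.003, 0.001]
force: [-0.1, 0.4, -0.1]
width: 0.299
finger_force: 0.0
```

```bash
python3 -c "
from h import *;st(.5,-.132,.145)"
```

```text
t 5.63 pos [ 0.501  -0.1313  0.1459] head 2.491 q6 0.228 width 0.299 ff 0.0 F [-0.1  0.4 -0.1] M [ 0.037 -0.031 -0.022] | to target dx,dy,dz [ 0.0003 -0.0011  0.0009]
```

{"name": "send_rows", "arguments": {"deltas": [{"dx": 0,"dy": 0,"dz": 0,"yaw": 0.1},{"dx": 0,"dy": 0,"dz": 0,"yaw": 0.2},{"dx": 0,"dy": 0,"dz": 0,"yaw": 0.3},{"dx": 0,"dy": 0,"dz": 0,"yaw": 0.4},{"dx": 0,"dy": 0,"dz": 0,"yaw": 0.5},{"dx": 0,"dy": 0,"dz": 0,"yaw": 0.6}]}}

```text
time_s: 6.13
position: [0.5007, -0.1313, 0.1456]
orientation: [0.587, 0.809, 0.003, -0.0]
force: [0.2, -0.5, -0.3]
width: 0.296
finger_force: 0.0
```

```bash
python3 -c "
from h import *;st(.5,-.132,.145)"
```

```text
t 6.13 pos [ 0.5007 -0.1313  0.1456] head 1.886 q6 0.833 width 0.296 ff 0.0 F [ 0.2 -0.5 -0.3] M [-0.036  0.04   0.005] | to target dx,dy,dz [-0.0005 -0.0009  0.0006]
```

{"name": "send_rows", "arguments": {"deltas": [{"dx": 0,"dy": 0,"dz": 0,"yaw": 0.1},{"dx": 0,"dy": 0,"dz": 0,"yaw": 0.2},{"dx": 0,"dy": 0,"dz": 0,"yaw": 0.3}]}}

```text
time_s: 6.38
position: [0.5009, -0.1309, 0.1457]
orientation: [0.701, 0.713, 0.003, -0.001]
force: [1.3, 2.5, 0.2]
width: 0.3
finger_force: 1.3
```

```bash
python3 - <<'E'
from h import *;import cv2
st(.5,-.132,.145);im=r.read_camera("wrist");cv2.imwrite("pics/w5.png",im)
cv2.imwrite("pics/w5c.png",cv2.resize(im[150:350,187:453],None,fx=3,fy=3,interpolation=cv2.INTER_CUBIC))
from sil import red
m=red(im)[:,187:453];y,x=m.nonzero();print(len(x),x.mean()+187,y.mean(),cv2.minAreaRect(np.c_[x,y].astype(np.float32)))
st(.5,-.132,.145)
E
```

```text
t 6.38 pos [ 0.5009 -0.1309  0.1457] head 1.587 q6 1.133 width 0.300 ff 1.3 F [1.3 2.5 0.2] M [ 0.582 -0.288  0.094] | to target dx,dy,dz [-0.0011 -0.001   0.0007]
6074 330.1119525847876 228.71962462956864 ((172.98361206054688, 257.6802978515625), (185.14132690429688, 83.86415100097656), 50.194427490234375)
t 6.43 pos [ 0.501  -0.1309  0.1457] head 1.580 q6 1.140 width 0.301 ff 1.1 F [ 1.3  1.7 -0.7] M [ 0.474 -0.256  0.025] | to target dx,dy,dz [-0.0011 -0.001   0.0007]
```

View pics/w5c.png

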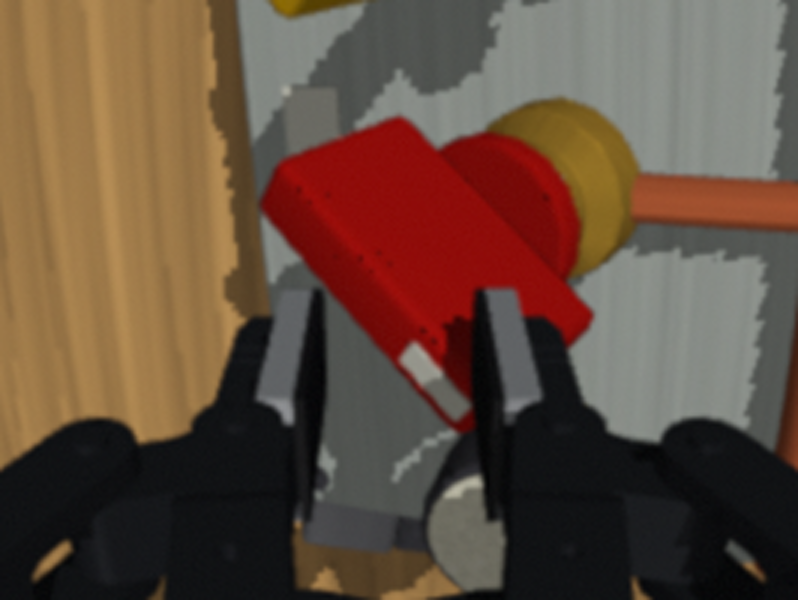

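The last picture shows the jaws straddling the bar at crop (320–480, 300), with the bar lagging behind as "\" from (270,200) to (590,320). Only the up-slope finger is touching. I'll centre, go slightly deeper and close lightly to bring the bar into line.

{"name": "send_rows", "arguments": {"deltas": [{"dx": 0,"dy": -0.003,"dz": 0.004,"yaw": 0},{"dx": 0,"dy": -0.003,"dz": 0.004,"yaw": 0},{"dx": 0,"dy": -0.003,"dz": 0.004,"yaw": 0},{"dx": 0,"dy": -0.003,"dz": 0.004,"yaw": 0},{"dx": 0,"dy": -0.003,"dz": 0.004,"yaw": 0}], "claw": 0.2, "squeeze": 30}}

```text
time_s: 6.85
position: [0.4987, -0.1316, 0.1422]
orientation: [0.698, 0.716, 0.003, 0.001]
force: [2.7, 1.1, 5.6]
width: 0.203
finger_force: 2.6
```

```bash
cat >> h.py <<'E'
def look(n,guess,save=True):
    """fit spin angle of red bar from wrist silhouette, ignoring finger-dark pixels"""
    import cv2
    from sil import red
    st();T=tool();im=r.read_camera("wrist");cv2.imwrite(f"pics/{n}.png",im)
    obs=red(im);dark=cv2.dilate((im.max(2)<45).astype(np.uint8),np.ones((3,3)))>0
    n_=np.array([-.632,-.03,.775]);
    B=np.array([[a,b,c] for a in(-.032,.032) for b in(-.008,.008) for c in(-.026,.014)])
    t=np.linspace(0,6.28,40);H=np.array([[.021*np.cos(k),.021*np.sin(k),z] for k in t for z in(-.026,-.034)])
    def err(a,g):
        Q=R.from_euler('zyx',[.073,-.682,.035]).as_matrix()@R.from_rotvec([0,0,a]).as_matrix();m=np.zeros(obs.shape,np.uint8)
        for S in(B,H): cv2.fillConvexPoly(m,cv2.convexHull(np.round(wproj(S@Q.T+g,T)).astype(np.int32)),1)
        x=(m>0)!=obs; x[dark]=False; x[:,:150]=False;x[:,500:]=False
        return x.sum()
    best=min((err(a,np.array([.503,-.132,z])+[dx,dy,0]),a,dx,dy,z) for a in np.arange(guess-1,guess+1,.05) for dx in(-.003,0,.003) for dy in(-.003,0,.003) for z in (.147,.151))
    print("spin fit",np.round(best,3),"obs",obs.sum());return best
E
python3 - <<'E'
from h import *
look("w6",-1.3)
E
```

```text
t 6.85 pos [ 0.4987 -0.1316  0.1422] head 1.596 q6 1.122 width 0.203 ff 2.6 F [2.7 1.1 5.6] M [ 0.199 -0.645 -0.   ] | to target dx,dy,dz [ 0.0006  0.0003 -0.0008]
spin fit [ 1.055e+03 -7.500e-01  0.000e+00  0.000e+00  1.470e-01] obs 6137
```

```bash
python3 - <<'E'
from h import *
T=(np.eye(3),np.zeros(3))
for z in(0,-.005,-.01,-.015,-.02): print(z,wproj(np.array([[.011,.0128,z],[-.011,.0128,z],[.011,-.0128,z]]),T).round(1).tolist())
E
```

```text
0 [[339.6, 220.7], [338.7, 252.9], [297.2, 220.7]]
-0.005 [[340.1, 223.9], [339.2, 256.7], [296.7, 223.9]]
-0.01 [[340.6, 227.3], [339.6, 260.7], [296.1, 227.2]]
-0.015 [[341.2, 230.8], [340.1, 264.8], [295.4, 230.8]]
-0.02 [[341.8, 234.5], [340.6, 269.2], [294.8, 234.5]]
```

The jaws shut to 17 mm without the bar between them and Fz rose, so the part-open fingertips sit well above the nominal TCP and were on top of the bar. I'll lift, realign, reopen and go deeper.

{"name": "send_rows", "arguments": {"deltas": [{"dx": 0,"dy": 0,"dz": -0.03,"yaw": 0},{"dx": 0,"dy": 0,"dz": -0.03,"yaw": -0.12},{"dx": 0,"dy": 0,"dz": -0.03,"yaw": -0.24},{"dx": 0,"dy": 0,"dz": -0.03,"yaw": -0.36},{"dx": 0,"dy": 0,"dz": -0.03,"yaw": -0.48},{"dx": 0,"dy": 0,"dz": -0.03,"yaw": -0.6},{"dx": 0,"dy": 0,"dz": -0.03,"yaw": -0.72},{"dx": 0,"dy": 0,"dz": -0.03,"yaw": -0.74},{"dx": 0,"dy": 0,"dz": -0.03,"yaw": -0.74}], "claw": 0.5}}

```text
time_s: 7.65
position: [0.4974, -0.1315, 0.1712]
orientation: [0.394, 0.919, 0.002, 0.0]
force: [-1.3, 0.5, -0.2]
width: 0.5
finger_force: 0.0
```

```bash
python3 - <<'E'
from h import *
b=look("w7",-.7);st(.5,-.132,.125)
Q=R.from_euler('zyx',[.073,-.682,.035]).as_matrix()@[np.cos(b[1]),np.sin(b[1]),0];print("bar head+pi",np.arctan2(Q[1],Q[0])+np.pi)
E
```

```text
t 7.65 pos [ 0.4974 -0.1315  0.1712] head 2.332 q6 0.385 width 0.500 ff 0.0 F [-1.3  0.5 -0.2] M [ 0.009 -0.009  0.021] | to target dx,dy,dz [-0.0008  0.0014  0.0282]
spin fit [ 6.23e+02 -7.50e-01  3.00e-03  0.00e+00  1.47e-01] obs 4579
t 7.70 pos [ 0.4974 -0.1315  0.1712] head 2.330 q6 0.387 width 0.501 ff 0.0 F [ 0.3 -0.3 -0.1] M [-0.038 -0.022  0.009] | to target dx,dy,dz [-0.0023  0.0013  0.0462]
bar head+pi 2.325632272495561
```

{"name": "send_rows", "arguments": {"deltas": [{"dx": -0.004,"dy": 0.004,"dz": 0.0,"yaw": 0},{"dx": -0.004,"dy": 0.004,"dz": 0.012,"yaw": 0},{"dx": -0.004,"dy": 0.004,"dz": 0.024,"yaw": 0},{"dx": -0.004,"dy": 0.004,"dz": 0.034,"yaw": 0},{"dx": -0.004,"dy": 0.004,"dz": 0.04,"yaw": 0},{"dx": -0.004,"dy": 0.004,"dz": 0.043,"yaw": 0},{"dx": -0.004,"dy": 0.004,"dz": 0.043,"yaw": 0}]}}

```text
time_s: 8.28
position: [0.5031, -0.1312, 0.1276]
orientation: [0.394, 0.919, 0.003, -0.0]
force: [0.1, -0.5, 0.2]
width: 0.505
finger_force: 0.0
```

{"name": "send_rows", "arguments": {"deltas": [{"dx": 0,"dy": 0,"dz": 0,"yaw": 0},{"dx": 0,"dy": 0,"dz": 0,"yaw": 0},{"dx": 0,"dy": 0,"dz": 0,"yaw": 0},{"dx": 0,"dy": 0,"dz": 0,"yaw": 0},{"dx": 0,"dy": 0,"dz": 0,"yaw": 0}], "claw": 0.1, "squeeze": 20}}

```text
time_s: 8.7
position: [0.5014, -0.1335, 0.1294]
orientation: [0.395, 0.919, -0.0, -0.0]
force: [-12.9, -9.9, 10.5]
width: 0.214
finger_force: 18.3
```

```bash
python3 -c "
from h import *;st(.5,-.132,.128)"
```

```text
t 8.70 pos [ 0.5014 -0.1335  0.1294] head 2.330 q6 0.390 width 0.214 ff 18.3 F [-12.9  -9.9  10.5] M [-2.176  2.838 -0.028] | to target dx,dy,dz [0.002  0.     0.0014]
```

The bar is gripped at 18 mm. I'll re-centre, ease the jaws slightly and turn as a close wrench.

{"name": "send_rows", "arguments": {"deltas": [{"dx": 0,"dy": -0.003,"dz": 0,"yaw": 0},{"dx": 0,"dy": -0.003,"dz": 0,"yaw": 0.08},{"dx": 0,"dy": -0.003,"dz": 0,"yaw": 0.16},{"dx": 0,"dy": -0.003,"dz": 0,"yaw": 0.24},{"dx": 0,"dy": -0.003,"dz": 0,"yaw": 0.32},{"dx": 0,"dy": -0.003,"dz": 0,"yaw": 0.4},{"dx": 0,"dy": -0.003,"dz": 0,"yaw": 0.48},{"dx": 0,"dy": -0.003,"dz": 0,"yaw": 0.5}], "claw": 0.25, "squeeze": 40}}

```text
time_s: 9.37
position: [0.5016, -0.1326, 0.1287]
orientation: [0.61, 0.792, 0.004, -0.0]
force: [2.5, 4.4, 0.5]
width: 0.249
finger_force: 2.6
```

```bash
python3 - <<'E'
from h import *
b=look("w8",-1.1);st(.501,-.134,.128)
Q=R.from_euler('zyx',[.073,-.682,.035]).as_matrix()@[np.cos(b[1]),np.sin(b[1]),0];print("bar head+pi",np.arctan2(Q[1],Q[0])+np.pi)
E
```

```text
t 9.37 pos [ 0.5016 -0.1326  0.1287] head 1.828 q6 0.888 width 0.249 ff 2.6 F [2.5 4.4 0.5] M [ 0.925 -0.315  0.095] | to target dx,dy,dz [ 0.0023 -0.002  -0.0143]
spin fit [ 1.079e+03 -9.500e-01  3.000e-03  0.000e+00  1.470e-01] obs 6672
t 9.42 pos [ 0.5015 -0.1328  0.1286] head 1.830 q6 0.886 width 0.251 ff 2.6 F [1.9 4.3 0.2] M [ 0.951 -0.249  0.078] | to target dx,dy,dz [-0.0011 -0.0008  0.0006]
bar head+pi 2.136154400108479
```

{"name": "send_rows", "arguments": {"deltas": [{"dx": 0,"dy": 0,"dz": 0,"yaw": 0.08},{"dx": 0,"dy": 0,"dz": 0,"yaw": 0.16},{"dx": 0,"dy": 0,"dz": 0,"yaw": 0.24},{"dx": 0,"dy": 0,"dz": 0,"yaw": 0.32},{"dx": 0,"dy": 0,"dz": 0,"yaw": 0.4},{"dx": 0,"dy": 0,"dz": 0,"yaw": 0.48},{"dx": 0,"dy": 0,"dz": 0,"yaw": 0.5}], "claw": 0.27}}

```text
time_s: 10.0
position: [0.5017, -0.1337, 0.1287]
orientation: [0.787, 0.617, 0.003, -0.0]
force: [1.8, 0.4, 2.8]
width: 0.268
finger_force: 3.4
```

```bash
cat >> h.py <<'E'
def lk(n,g):
    b=look(n,g);Q=R.from_euler('zyx',[.073,-.682,.035]).as_matrix()@[np.cos(b[1]),np.sin(b[1]),0];print("bar head+pi",np.arctan2(Q[1],Q[0])+np.pi)
E
python3 - <<'E'
from h import *
lk("w9",-1.4)
E
```

```text
t 10.00 pos [ 0.5017 -0.1337  0.1287] head 1.330 q6 1.386 width 0.268 ff 3.4 F [1.8 0.4 2.8] M [ 0.241 -0.43   0.167] | to target dx,dy,dz [ 0.002  -0.0033 -0.0143]
spin fit [ 1.01e+03 -1.30e+00  0.00e+00  0.00e+00  1.47e-01] obs 7543
bar head+pi 1.8400187515037472
```

{"name": "send_rows", "arguments": {"deltas": [{"dx": 0,"dy": 0,"dz": 0,"yaw": 0.08},{"dx": 0,"dy": 0,"dz": 0,"yaw": 0.16},{"dx": 0,"dy": 0,"dz": 0,"yaw": 0.24},{"dx": 0,"dy": 0,"dz": 0,"yaw": 0.32},{"dx": 0,"dy": 0,"dz": 0,"yaw": 0.4},{"dx": 0,"dy": 0,"dz": 0,"yaw": 0.48},{"dx": 0,"dy": 0,"dz": 0,"yaw": 0.5}], "claw": 0.27}}

```text
time_s: 10.63
position: [0.4992, -0.1356, 0.1298]
orientation: [0.915, 0.403, -0.0, 0.0]
force: [-14.4, -9.3, 20.4]
width: 0.272
finger_force: 15.7
```

```bash
python3 - <<'E'
from h import *
lk("w10",-1.8)
E
```

```text
t 10.63 pos [ 0.4992 -0.1356  0.1298] head 0.830 q6 1.885 width 0.272 ff 15.7 F [-14.4  -9.3  20.4] M [-1.519  3.102  0.394] | to target dx,dy,dz [ 0.0032 -0.0033 -0.0132]
spin fit [ 1.075e+03 -1.700e+00  0.000e+00  0.000e+00  1.470e-01] obs 8205
bar head+pi 1.5270654448108336
```

{"name": "send_rows", "arguments": {"deltas": [{"dx": 0,"dy": 0,"dz": 0,"yaw": -0.05},{"dx": 0,"dy": 0,"dz": 0,"yaw": -0.1},{"dx": 0,"dy": 0,"dz": 0,"yaw": -0.2},{"dx": 0,"dy": 0,"dz": 0,"yaw": -0.3},{"dx": 0,"dy": 0,"dz": 0,"yaw": -0.4},{"dx": 0,"dy": 0,"dz": 0,"yaw": -0.5},{"dx": 0,"dy": 0,"dz": 0,"yaw": -0.6},{"dx": 0,"dy": 0,"dz": 0,"yaw": -0.65},{"dx": 0,"dy": 0,"dz": 0,"yaw": -0.65}], "claw": 0.45}}

```text
time_s: 11.43
position: [0.5008, -0.1337, 0.1281]
orientation: [0.736, 0.677, 0.002, -0.001]
force: [-0.7, -0.1, -0.2]
width: 0.449
finger_force: 0.0
```

{"name": "send_rows", "arguments": {"deltas": [{"dx": 0,"dy": 0,"dz": 0,"yaw": 0},{"dx": 0,"dy": 0,"dz": 0,"yaw": 0},{"dx": 0,"dy": 0,"dz": 0,"yaw": 0},{"dx": 0,"dy": 0,"dz": 0,"yaw": 0}], "claw": 0.22, "squeeze": 20}}

```text
time_s: 11.77
position: [0.5002, -0.1333, 0.128]
orientation: [0.738, 0.675, 0.002, -0.002]
force: [-5.7, -0.6, 1.5]
width: 0.22
finger_force: 2.6
```

```bash
python3 - <<'E'
from h import *
lk("w11",-1.7)
E
```

```text
t 11.77 pos [ 0.5002 -0.1333  0.128 ] head 1.481 q6 1.235 width 0.220 ff 2.6 F [-5.7 -0.6  1.5] M [-0.021  1.224  0.031] | to target dx,dy,dz [ 0.0023 -0.0014 -0.015 ]
spin fit [ 9.65e+02 -1.80e+00  0.00e+00  0.00e+00  1.47e-01] obs 6816
bar head+pi 1.4486468475660095
```

{"name": "send_rows", "arguments": {"deltas": [{"dx": 0,"dy": -0.002,"dz": 0,"yaw": 0},{"dx": 0,"dy": -0.002,"dz": 0,"yaw": 0.06},{"dx": 0,"dy": -0.002,"dz": 0,"yaw": 0.12},{"dx": 0,"dy": -0.002,"dz": 0,"yaw": 0.18},{"dx": 0,"dy": -0.002,"dz": 0,"yaw": 0.24},{"dx": 0,"dy": -0.002,"dz": 0,"yaw": 0.3},{"dx": 0,"dy": -0.002,"dz": 0,"yaw": 0.36},{"dx": 0,"dy": -0.002,"dz": 0,"yaw": 0.4}], "claw": 0.2, "squeeze": 30}}

```text
time_s: 12.48
position: [0.4975, -0.134, 0.1286]
orientation: [0.858, 0.513, 0.0, -0.001]
force: [-12.0, -4.5, 11.3]
width: 0.203
finger_force: 10.1
```

```bash
python3 - <<'E'
from h import *
lk("w12",-2.0)
E
```

```text
t 12.48 pos [ 0.4975 -0.134   0.1286] head 1.078 q6 1.637 width 0.203 ff 10.1 F [-12.   -4.5  11.3] M [-0.894  2.709  0.208] | to target dx,dy,dz [ 0.0034 -0.0001 -0.0144]
spin fit [ 1.013e+03 -1.900e+00  0.000e+00  0.000e+00  1.470e-01] obs 7110
bar head+pi 1.3689129148532189
```

{"name": "send_rows", "arguments": {"deltas": [{"dx": 0,"dy": -0.003,"dz": 0,"yaw": 0.06},{"dx": 0,"dy": -0.003,"dz": 0,"yaw": 0.12},{"dx": 0,"dy": -0.003,"dz": 0,"yaw": 0.18},{"dx": 0,"dy": -0.003,"dz": 0,"yaw": 0.24},{"dx": 0,"dy": -0.003,"dz": 0,"yaw": 0.3},{"dx": 0,"dy": -0.003,"dz": 0,"yaw": 0.36},{"dx": 0,"dy": -0.003,"dz": 0,"yaw": 0.4}]}}

```text
time_s: 13.12
position: [0.4949, -0.1335, 0.1297]
orientation: [0.943, 0.332, 0.0, -0.0]
force: [-16.9, -7.7, 20.7]
width: 0.196
finger_force: 17.2
```

```bash
python3 - <<'E'
from h import *
lk("w13",-2.2)
E
```

```text
t 13.12 pos [ 0.4949 -0.1335  0.1297] head 0.677 q6 2.037 width 0.196 ff 17.2 F [-16.9  -7.7  20.7] M [-1.291  3.604  0.362] | to target dx,dy,dz [ 0.0048  0.0006 -0.0132]
spin fit [ 9.92e+02 -2.20e+00  0.00e+00  0.00e+00  1.47e-01] obs 7152
bar head+pi 1.115481045481678
```

{"name": "send_rows", "arguments": {"deltas": [{"dx": 0,"dy": 0,"dz": 0,"yaw": -0.05},{"dx": 0,"dy": 0,"dz": 0,"yaw": -0.1},{"dx": 0,"dy": 0,"dz": 0,"yaw": -0.2},{"dx": 0,"dy": 0,"dz": 0,"yaw": -0.3},{"dx": 0,"dy": 0,"dz": 0,"yaw": -0.4},{"dx": 0,"dy": 0,"dz": 0,"yaw": -0.42},{"dx": 0,"dy": 0,"dz": 0,"yaw": -0.42}], "claw": 0.45}}

```text
time_s: 13.75
position: [0.4967, -0.1318, 0.1282]
orientation: [0.852, 0.523, 0.002, -0.001]
force: [0.8, 0.1, -0.4]
width: 0.45
finger_force: 0.0
```

{"name": "send_rows", "arguments": {"deltas": [{"dx": 0,"dy": 0,"dz": 0,"yaw": 0},{"dx": 0,"dy": 0,"dz": 0,"yaw": 0},{"dx": 0,"dy": 0,"dz": 0,"yaw": 0},{"dx": 0,"dy": 0,"dz": 0,"yaw": 0}], "claw": 0.22, "squeeze": 20}}

```text
time_s: 14.08
position: [0.4968, -0.132, 0.1282]
orientation: [0.852, 0.523, 0.002, -0.001]
force: [2.3, -0.8, -0.1]
width: 0.222
finger_force: 2.1
```

```bash
python3 - <<'E'
from h import *
lk("w14",-2.2)
E
```

```text
t 14.08 pos [ 0.4968 -0.132   0.1282] head 1.100 q6 1.615 width 0.222 ff 2.1 F [ 2.3 -0.8 -0.1] M [-0.169 -0.464 -0.018] | to target dx,dy,dz [ 0.0019  0.0015 -0.0147]
spin fit [ 9.04e+02 -2.25e+00  0.00e+00  0.00e+00  1.47e-01] obs 6082
bar head+pi 1.0703337289967143
```

{"name": "send_rows", "arguments": {"deltas": [{"dx": 0,"dy": 0,"dz": 0.003,"yaw": 0.07},{"dx": 0,"dy": 0,"dz": 0.003,"yaw": 0.14},{"dx": 0,"dy": 0,"dz": 0.003,"yaw": 0.21},{"dx": 0,"dy": 0,"dz": 0.003,"yaw": 0.28},{"dx": 0,"dy": 0,"dz": 0.003,"yaw": 0.35},{"dx": 0,"dy": 0,"dz": 0.003,"yaw": 0.42},{"dx": 0,"dy": 0,"dz": 0.003,"yaw": 0.45}], "claw": 0.22, "squeeze": 30}}

```text
time_s: 14.72
position: [0.4956, -0.1315, 0.126]
orientation: [0.948, 0.318, 0.002, -0.002]
force: [-6.0, 1.0, 12.4]
width: 0.219
finger_force: 11.0
```

```bash
python3 - <<'E'
from h import *
lk("w15",-2.5)
E
```

```text
t 14.72 pos [ 0.4956 -0.1315  0.126 ] head 0.647 q6 2.068 width 0.219 ff 11.0 F [-6.   1.  12.4] M [0.339 1.338 0.253] | to target dx,dy,dz [ 0.0031  0.0016 -0.017 ]
spin fit [ 9.58e+02 -2.45e+00  0.00e+00  0.00e+00  1.47e-01] obs 6169
bar head+pi 0.878694538072438
```

{"name": "send_rows", "arguments": {"deltas": [{"dx": 0,"dy": 0,"dz": 0,"yaw": 0.06},{"dx": 0,"dy": 0,"dz": 0,"yaw": 0.12},{"dx": 0,"dy": 0,"dz": 0,"yaw": 0.18},{"dx": 0,"dy": 0,"dz": 0,"yaw": 0.24},{"dx": 0,"dy": 0,"dz": 0,"yaw": 0.3},{"dx": 0,"dy": 0,"dz": 0,"yaw": 0.35}]}}

```text
time_s: 15.27
position: [0.4956, -0.1312, 0.1252]
orientation: [0.989, 0.149, 0.001, -0.003]
force: [-2.1, 1.8, 2.7]
width: 0.223
finger_force: 5.2
```

```bash
python3 - <<'E'
from h import *
lk("w16",-2.7)
E
```

```text
t 15.27 pos [ 0.4956 -0.1312  0.1252] head 0.298 q6 2.417 width 0.223 ff 5.2 F [-2.1  1.8  2.7] M [0.475 0.426 0.14 ] | to target dx,dy,dz [ 0.0034  0.0008 -0.0178]
spin fit [ 8.06e+02 -2.80e+00  0.00e+00  0.00e+00  1.47e-01] obs 5608
bar head+pi 0.49370188587451125
```

```bash
cat >> h.py <<'E'
def ax():
    s=r.read_state();F=s["force"];M=s["wrist_torque"];n=np.array([-.632,-.03,.775]);print("axis torque %.3f Mz %.3f"%(n@(M+np.cross([0,0,.22],F)),M[2]))
E
python3 -c "
from h import *
ax()"
```

```text
axis torque 0.080 Mz 0.101
```

{"name": "send_rows", "arguments": {"deltas": [{"dx": 0,"dy": 0,"dz": 0,"yaw": 0.04},{"dx": 0,"dy": 0,"dz": 0,"yaw": 0.08},{"dx": 0,"dy": 0,"dz": 0,"yaw": 0.12},{"dx": 0,"dy": 0,"dz": 0,"yaw": 0.12}]}}

```text
time_s: 15.65
position: [0.4957, -0.1312, 0.125]
orientation: [0.996, 0.09, 0.001, -0.003]
force: [-3.3, 3.0, 2.7]
width: 0.223
finger_force: 3.7
```

```bash
python3 - <<'E'
from h import *
ax();lk("w17",-2.8);ax()
E
```

```text
axis torque 0.140 Mz 0.118
t 15.65 pos [ 0.4957 -0.1312  0.125 ] head 0.181 q6 2.535 width 0.223 ff 3.7 F [-3.3  3.   2.7] M [0.581 0.601 0.118] | to target dx,dy,dz [ 0.0033  0.0003 -0.018 ]
spin fit [ 8.17e+02 -2.90e+00  0.00e+00  0.00e+00  1.47e-01] obs 5455
bar head+pi 0.3722805227821486
axis torque -0.057 Mz 0.077
```

{"name": "send_rows", "arguments": {"deltas": [{"dx": 0,"dy": 0,"dz": 0,"yaw": 0.04},{"dx": 0,"dy": 0,"dz": 0,"yaw": 0.08},{"dx": 0,"dy": 0,"dz": 0,"yaw": 0.1},{"dx": 0,"dy": 0,"dz": 0,"yaw": 0.1}]}}

```text
time_s: 16.03
position: [0.496, -0.1314, 0.125]
orientation: [0.999, 0.041, 0.001, -0.003]
force: [-3.9, 4.0, 2.9]
width: 0.221
finger_force: 3.3
```

```bash
python3 - <<'E'
from h import *
ax();lk("w18",-2.9);ax()
E
```

```text
axis torque 0.189 Mz 0.141
t 16.03 pos [ 0.496  -0.1314  0.125 ] head 0.082 q6 2.633 width 0.221 ff 3.3 F [-3.9  4.   2.9] M [0.76  0.681 0.141] | to target dx,dy,dz [ 0.003  -0.0002 -0.018 ]
spin fit [ 8.46e+02 -3.00e+00  0.00e+00  0.00e+00  1.47e-01] obs 5356
bar head+pi 0.2470131481314808
axis torque 0.106 Mz 0.096
```

{"name": "send_rows", "arguments": {"deltas": [{"dx": 0,"dy": 0,"dz": 0,"yaw": 0.04},{"dx": 0,"dy": 0,"dz": 0,"yaw": 0.08},{"dx": 0,"dy": 0,"dz": 0,"yaw": 0.1},{"dx": 0,"dy": 0,"dz": 0,"yaw": 0.1}]}}

```text
time_s: 16.42
position: [0.4959, -0.1312, 0.1252]
orientation: [1.0, -0.009, 0.001, -0.003]
force: [-5.0, 3.4, 5.3]
width: 0.221
finger_force: 7.3
```

```bash
python3 - <<'E'
from h import *
ax();lk("w19",-3.0);ax()
E
```

```text
axis torque 0.015 Mz 0.199
t 16.42 pos [ 0.4959 -0.1312  0.1252] head -0.017 q6 2.733 width 0.221 ff 7.3 F [-5.   3.4  5.3] M [0.978 0.959 0.199] | to target dx,dy,dz [ 0.0031 -0.0004 -0.0178]
spin fit [ 8.34e+02 -3.05e+00  0.00e+00  3.00e-03  1.47e-01] obs 5366
bar head+pi 0.18332765779942006
axis torque 0.207 Mz 0.156
```

{"name": "send_rows", "arguments": {"deltas": [{"dx": 0,"dy": 0,"dz": 0,"yaw": 0.03},{"dx": 0,"dy": 0,"dz": 0,"yaw": 0.05},{"dx": 0,"dy": 0,"dz": 0,"yaw": 0.05}]}}

```text
time_s: 16.72
position: [0.4957, -0.1311, 0.1253]
orientation: [0.999, -0.034, 0.001, -0.003]
force: [-6.2, 6.1, 6.8]
width: 0.218
finger_force: 9.4
```

```bash
python3 - <<'E'
from h import *
ax();lk("w20",-3.1);ax()
E
```

```text
axis torque 0.354 Mz 0.285
t 16.72 pos [ 0.4957 -0.1311  0.1253] head -0.067 q6 2.783 width 0.218 ff 9.4 F [-6.2  6.1  6.8] M [1.143 1.147 0.285] | to target dx,dy,dz [ 0.0033 -0.0004 -0.0177]
spin fit [ 8.30e+02 -3.10e+00  0.00e+00  3.00e-03  1.47e-01] obs 5368
bar head+pi 0.11918908914418491
axis torque 0.225 Mz 0.236
```

{"name": "send_rows", "arguments": {"deltas": [{"dx": 0,"dy": 0,"dz": 0,"yaw": 0.03},{"dx": 0,"dy": 0,"dz": 0,"yaw": 0.05},{"dx": 0,"dy": 0,"dz": 0,"yaw": 0.05}]}}

```text
time_s: 17.02
position: [0.4956, -0.131, 0.1254]
orientation: [0.998, -0.058, 0.0, -0.003]
force: [-6.5, 7.5, 8.0]
width: 0.223
finger_force: 11.6
```

```bash
python3 - <<'E'
from h import *
ax();lk("w21",-3.1);ax()
E
```

```text
axis torque 0.509 Mz 0.334
t 17.02 pos [ 0.4956 -0.131   0.1254] head -0.117 q6 2.833 width 0.223 ff 11.6 F [-6.5  7.5  8. ] M [1.254 1.368 0.334] | to target dx,dy,dz [ 0.0034 -0.0005 -0.0176]
spin fit [ 8.05e+02 -3.10e+00  0.00e+00  3.00e-03  1.47e-01] obs 5371
bar head+pi 0.11918908914418491
axis torque 0.386 Mz 0.320
```

The seat is clearly felt. Torque rises about 2 N m per rad and is now about 0.4 N m, which is mid-snug. Releasing and lifting away.

{"name": "send_rows", "arguments": {"deltas": [{"dx": 0,"dy": 0,"dz": 0,"yaw": 0},{"dx": 0,"dy": 0,"dz": 0,"yaw": 0},{"dx": 0,"dy": 0,"dz": 0,"yaw": 0},{"dx": 0,"dy": 0,"dz": 0,"yaw": 0}], "claw": 0.5}}

```text
time_s: 17.4
position: [0.4967, -0.1321, 0.1251]
orientation: [0.998, -0.059, 0.001, -0.002]
force: [0.1, -0.0, -0.1]
width: 0.502
finger_force: 0.0
```

{"name": "send_rows", "arguments": {"deltas": [{"dx": 0,"dy": 0,"dz": -0.01,"yaw": 0},{"dx": 0,"dy": 0,"dz": -0.03,"yaw": 0},{"dx": 0,"dy": 0,"dz": -0.06,"yaw": 0},{"dx": 0,"dy": 0,"dz": -0.09,"yaw": 0},{"dx": 0,"dy": 0,"dz": -0.12,"yaw": 0},{"dx": 0,"dy": 0,"dz": -0.12,"yaw": 0},{"dx": 0,"dy": 0,"dz": -0.12,"yaw": 0}]}}

```text
time_s: 17.98
position: [0.497, -0.1328, 0.2473]
orientation: [0.998, -0.059, 0.003, -0.002]
force: [0.0, -0.0, -1.0]
width: 0.497
finger_force: 0.0
```

```bash
python3 - <<'E'
from h import *
lk("w22",-3.0);ax()
E
```

```text
t 17.98 pos [ 0.497  -0.1328  0.2473] head -0.118 q6 2.832 width 0.497 ff 0.0 F [ 0. -0. -1.] M [ 0.    -0.028  0.041] | to target dx,dy,dz [ 0.0012 -0.0016  0.1043]
spin fit [ 4.42e+02 -3.05e+00  0.00e+00  0.00e+00  1.51e-01] obs 2093
bar head+pi 0.18332765779942006
axis torque -0.091 Mz 0.041
```

```bash
python3 -c "
from cell import r
print(r.job_done())"
```

```text
the job is handed in; nothing more can be done
None
```

I turned the red valve clockwise about 2.5 rad onto its seat, pressed it to about 0.4 N m (mid-snug by feel), let go and lifted clear, and handed the job in at about 18 s. I felt no contact with anything else, but I did not take a final picture of the neighbouring valves, gauges and loose items.

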